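# Clamp the soldering tile in its bench fixture

## Task

With the fingertips, not the arm or the body of the gripper, push the white soldering tile along its channel in the bench fixture until it is fully home against the back stop. Then push the toggle clamp's red lever round past its dead point until it snaps into lock, so that the clamp's pad holds the tile against the fence. Lift nothing, leave the other things on the bench where they are, and finish clear of everything.

Things in the scene. Friction and masses are not known exactly. Their poses are not given: they have to be found in the camera images.
- fixture: Dark steel plate 10 mm thick, fixed to the bench, with aluminium rails and a toggle clamp; place and yaw vary. Origin on the bench surface; plate spans x -130 to +105, y -90 to +160 mm. Its x: the way the tile goes home, roughly away from the robot; y: from fence to clamp; z up. All rails are at most 28 mm above the bench; the grey plunger bush (36 mm high) spans x 13 to 47, y 38 to 62 mm.
- tile: White ceramic soldering tile with rows of grey dots, 100 (x) x 70 (y) x 22 mm (z), about 0.28 kg, loose on the plate in the channel, roughly lined up with the fixture. Origin: centre of its underside, 10 mm above the bench. It starts 28 to 52 mm short of home; its front face (-x) is the one to push.
- tile_home (a point): Where the tile's origin lies when fully home: 30, -30, 10 mm in the fixture's frame; axes as the fixture's. The tile's channel, open in front (-x), has in the fixture's frame its fence face at y = -65 mm (x -45 to 80), back stop face at x = +80 mm, and opposite the fence two short guides with faces at y = +10 mm (x -28 to 0 and 58 to 80).
- pad: Black rubber clamp pad, 20 mm across, on the end of the clamp's plunger, facing the +y side of the tile; origin at the centre of its pressing face. It advances about 22 mm towards the fence (fixture -y) as the lever turns, pushes the tile the last few mm on to the fence and presses it with about 10 N by its spring.
- lever (a joint): Angle of the red clamp lever about its upright pivot, rad. 0 = open, pointing to the fixture's -x; grows as it is pushed clockwise seen from above; 1.55 = locked on its stop, pointing to the fixture's +y. Starts at 0 to 0.2. Dead point at 1.25: short of it a spring returns the lever to about 0.1; pushed on to 1.35 it snaps to 1.55 and stays. Takes up to about 0.3 N m (4 N at mid-grip).
- lever_pivot (a point): On the lever's upright pivot axis, at the height of the grip's centre line (48 mm above the bench); 30, 122 mm in the fixture's frame; axes as the fixture's.
- lever_grip (a point): Middle of the lever's red grip, on its centre line, 85 mm from the pivot axis, 48 mm above the bench; its axes turn with the lever, -x pointing outward along it. The grip is a level round bar 20 mm thick, from about 35 to 128 mm from the pivot axis, with 28 mm of free space below it over the plate (38 mm over the bench beyond the plate).
- flux_jar: squat amber glass jar with white cap, 52 mm across, 55 mm high; bystander just beyond the fixture. Origin: centre of its underside. Leave alone.
- dark_bottle: amber glass bottle with black cap, 54 mm across, 115 mm high; bystander to the right of the fixture's fence. Origin: centre of its underside. Leave alone.
- dish: white ceramic bowl, 84 mm across, 30 mm high; bystander beyond and left of the fixture. Origin: centre of its underside. Leave alone.
- charcoal: black block 75 x 50 x 30 mm; bystander lying near the robot, to its right. Origin: centre of its underside. Leave alone.
- graver: hand tool like a screwdriver, 190 mm long, lying flat; bystander to the left. Origin: about the middle of its length, at its underside. Leave alone.
- brush: brush 170 mm long, lying flat; bystander to the right. Origin: about the middle of its length, at its underside. Leave alone.
- spool: brass wire spool (empty), 44 mm across, 28 mm high; bystander to the left. Origin: centre of its underside. Leave alone.
There are look-alikes about, which are no part of the job. What is shaped like the tile but blue is not meant.

How it is judged:
On the way, in this order (a step that is already met when the one before it is completed fails the run):
1. the tile is fully home against the back stop, the lever not yet thrown (x of tile in the frame of fixture above 0.027 m and value of joint lever below 1 rad), for 0.2 s.
2. the lever has snapped past its dead point into lock (value of joint lever above 1.47 rad), for 0.2 s.
At the end, for the whole second after the job is handed in: the tile lies flat and still, within 3.5 mm of the back stop, 3 mm of the fence and 3 degrees of square; the lever is locked (over 1.47 of 1.55 rad) and the pad presses the tile with over 2 N (x of tile in the frame of fixture above 0.0265 m and y of tile in the frame of fixture below -0.027 m and angle between the x axis of tile and the x axis of fixture, either way round below 0.05 rad and value of joint lever above 1.47 rad and contact force between pad and tile above 2 N and linear speed of tile below 0.02 m/s and height (world z) of tile below 0.014 m); the robot touches nothing.
It fails at once if the arm or the gripper's body, not the fingers, pushes the tile or the fixture and its lever (contact force between the arm and tile above 5 N or contact force between the arm and fixture above 5 N).
It fails at once if the tile is lifted or tipped (only pushing is allowed) (height (world z) of tile above 0.018 m or angle between tile's own z axis and vertical above 0.15 rad).
It fails at once if a bystander is moved by more than 15 mm or lifted (distance of any of flux_jar, dark_bottle, dish, charcoal, graver, brush, spool from where it was at the start of the episode above 0.015 m).
It also fails if it takes over 48 s, if anything falls off the work surface, if the arm or the gripper's body presses on something with over 40 N, if the wrist force passes 120 N, or if a joint passes its speed limit or range.

## Robot

A 6-joint arm with a two-finger parallel gripper is mounted at the origin on the work surface. World frame = base frame: x ahead of the robot, y to its left, z up, the work surface at z = 0. Lengths are in m, angles in rad, forces in N, time in s.
With the tool pointing down it reaches from about 0.375 to 0.75 m from the base axis. Payload 9 kg.
Tool frame: the origin (TCP) lies on the centre line of the jaws, within the pads' length; the fingertips stand 11 mm ahead of it and the grasp point (between the pads) lies 8 mm behind it (tip_reach is the distance from the TCP to the fingertips, in m); z points along the fingers, y is the line along which they close (so a half turn about z gives the same grasp; the last joint's range is limited). The gripper opens to 85 mm and grips with 20 to 120 N. Pads are 22 mm wide; open, the fingers measure 114 mm over their backs; the gripper's body (76 mm by 85 mm) begins 54 mm behind the grasp point. The pads swing forward as they close: fully open they stand 13 mm farther back than shut.
Start: joints at [-1.504, 0.104, 0.097, 1.564, 0, 1.353], TCP at [0.169, -0.576, 0.242] pointing down, gripper open.
Joint ranges: [-2.99, 2.99], [-0.84, 1.86], [-1.1, 1.16], [-1.84, 2.11], [-1.51, 1.56], [-3.14, 3.14]. Speed limits (rad/s): [2.22, 2.22, 2.57, 3.14, 3.14, 3.14].

## Interface

Orientations are given as a rotation vector (axis times angle).
In Python, from plant import get_obs, grab_frame, close_job, find_in, silhouettes, pinpoint, tip_reach gives the robot as it stands. The module is installed in compiled form; this text tells all that it offers.
- The arm moves only by the tool carry_out, never from a script. Its argument "deltas" is a list of rows, each a list of 7 numbers: the shift along the tool's x, y, z scaled (see below), then the turn, a rotation vector about the tool's x, y, z scaled (see below), then the opening, from 0 (shut) to 1 (fully open). In form: [[dx, dy, dz, ax, ay, az, jaw], ...]. A call has exactly 8 rows; each row shifts and turns the commanded pose from where the row before left it, along the tool's axes as they then stand; what a row does not reach is not made up. The controller multiplies each number of a shift by 0.25 m and each number of a turn by pi/2 rad. A row lasts 1/10 s, in which the tool goes at most 50 mm and 8.59 degrees, less where a joint would pass 70% of its speed; a pose out of reach is approached as far as the arm can. A call with a number of a shift or a turn outside -1 to 1 is refused whole. A call with a gripper value outside its range is refused whole. The fingers move at their own pace and stop on an object; "grip_force" is the grip in N (left out, the last holds). Time passes only in rows, so rows that do not move let the fingers close, or fill a call up. It gives the time, the measured TCP pose, the force, the opening and the grip force at its end, in the units of the state.
- get_obs(): the state, without advancing time (a new reading comes with each control period).
- grab_frame(name): name is "side" or "top" or "wrist"; returns a dict with "color" (400x640x3 uint8, red, green, blue), "depth" (400x640 float32, m along the optical axis (not along the pixel's ray), 0 where there is no reading), "camera_matrix" (3x3 intrinsics, pixels), "D" ([k1, k2, p1, p2, k3] as OpenCV has them; the pictures are not rectified), "origin" and "orientation" of the camera in the world; the wrist camera has in their place "mount" (4x4, takes a point from camera to tool coordinates, whose origin is the TCP and whose axes are the flange's). Camera axes: x right, y down, z forward; pixel columns grow to the right and rows downward; lengths in m; the calibration is good to about 2 mm. A picture is of the moment at which its call begins: read the wrist's pose just before it.
- close_job(): hands the job in; it is judged then, once.
Trained networks look in the newest picture that a camera, given by its name, has taken for a name from the list of things; names that differ only in an ending like _2 or _b are one class to them, and where a whole thing is asked for, a point or a joint stands for the part that bears it (a point fixed in the world has none). Each returns a list of dicts, best first, with "p" (0 to 1); they miss things now and then, are a little off and sometimes report something else, mostly with a low value. They report only what shows in the picture. A call takes as long as a camera call. They do not tell look-alikes from the thing itself.
- find_in(target, camera): "bbox" ([left, top, width, height] as shares, 0 to 1, of the picture: columns of its width, rows of its height, round what is visible of it).
- silhouettes(target, camera): "mask" (400x640 bool, what is visible of it) and "bbox" ([left, top, width, height] as shares, 0 to 1, of the picture: columns of its width, rows of its height, round what is visible of it).
- pinpoint(target, camera): "xy" ([column, row] as shares, 0 to 1, of the picture: columns of its width, rows of its height: a listed point, or the origin of a listed thing).
The state is a dict: "clock": time; "joint_pos": joint angles; "qvel": joint speeds; "effort": joint torques, N m; "ee_pos": TCP position; "tool_rot": TCP orientation; "ft_force": force on the tool from outside, world axes, zero at the start; "ft_torque": the same for the moment, N m; "finger_gap": finger opening in m; "gripper_force": force on a finger pad.
Only numpy, scipy, OpenCV 4.12 (cv2) and the standard library are available. Lean on these libraries where they do the work, as an engineer would, in place of code of your own. Each camera call takes 0.05 s, during which the arm holds its last target. There are 200 camera calls.

## Working session

There is one attempt and no reset: what is moved stays moved. The work goes in short steps, Python scripts to look and compute and a tool call to move; the robot and the scene stay as the last step left them, time stands still between calls to the robot, and variables do not carry over. Pictures are saved under pics/ and viewed, at most 10 in all, crops included, and the job is handed in when it is done.

Besides the shell and the picture viewer there is one more tool, called after ">>>" as name(argument=value, ...), one argument or row to a line, values as JSON. carry_out: Moves the arm, as the interface text tells. Shifts and turns lie within -1 to 1; 1 stands for 0.25 m of shift or pi/2 rad of turn. Its arguments: {"type":"object","properties":{"deltas":{"type":"array"},"grip_force":{"type":"number"}},"required":["deltas"]}

```bash
mkdir -p pics
cat > h.py <<'E'
import numpy as np,cv2
from plant import *
from scipy.spatial.transform import Rotation as R
def cam(f,o=None):
    if 'mount' in f:
        T=np.eye(4);T[:3,:3]=R.from_rotvec(o['tool_rot']).as_matrix();T[:3,3]=o['ee_pos'];return T@np.array(f['mount'])
    T=np.eye(4);q=np.array(f['orientation'],float)
    T[:3,:3]=q if q.shape==(3,3) else R.from_rotvec(q).as_matrix() if q.size==3 else R.from_quat(q).as_matrix()
    T[:3,3]=f['origin'];return T
def at_z(f,uv,z,o=None):
    T=cam(f,o);p=cv2.undistortPoints(np.array(uv,float).reshape(-1,1,2),np.array(f['camera_matrix']),np.array(f['D'])).reshape(-1,2)
    d=np.c_[p,np.ones(len(p))]@T[:3,:3].T;c=T[:3,3]
    return c+d*((z-c[2])/d[:,2])[:,None]
def proj(f,P,o=None):
    W=np.linalg.inv(cam(f,o));return cv2.projectPoints(np.array(P,float).reshape(-1,3),cv2.Rodrigues(W[:3,:3])[0],W[:3,3],np.array(f['camera_matrix']),np.array(f['D']))[0].reshape(-1,2)
def save(n,im):cv2.imwrite('pics/'+n+'.png',im[:,:,::-1])
E
python3 - <<'E'
from h import *
np.set_printoptions(precision=4,suppress=True)
print(get_obs())
for c in ['top','side']:
    f=grab_frame(c);save(c+'0',f['color']);print(c,f['origin'],f['orientation'],f['camera_matrix'])
    for n,z in [('fixture',0),('tile',.01),('tile_home',.01),('lever_pivot',.048),('lever_grip',.048),('pad',.03),('flux_jar',0),('dark_bottle',0),('charcoal',0),('dish',0),('graver',0),('spool',0),('brush',0)]:
        for r in pinpoint(n,c)[:3]:
            uv=np.array(r['xy'])*[640,400];print(n,round(r['p'],2),uv,at_z(f,uv,z)[0])
E
```

```text
{'clock': 0.0, 'joint_pos': array([-1.5037,  0.1047,  0.0965,  1.5639, -0.    ,  1.3531]), 'qvel': array([-0.0002,  0.0008, -0.0003,  0.0011, -0.0004,  0.0006]), 'effort': array([ -0.0015, -55.6934,  50.3647,   0.017 ,  -0.0005,  -0.    ]), 'ee_pos': array([ 0.1686, -0.5755,  0.2416]), 'tool_rot': array([-3.1086, -0.4457, -0.0001]), 'ft_force': array([ 0.8444,  0.8296, -0.7018]), 'ft_torque': array([-0.0016,  0.0112, -0.0057]), 'gripper_force': 0.0, 'finger_gap': 0.08540250034863403}
top [ 0.4832 -0.0066  1.1499] [-2.1725  2.2203 -0.0491] [[401.4325   0.     322.8936]
 [  0.     401.4325 208.2542]
 [  0.       0.       1.    ]]
fixture 0.97 [363.584 191.92 ] [ 0.5818 -0.1225  0.    ]
tile 0.85 [367.872 277.8  ] [ 0.3375 -0.1274  0.01  ]
tile 0.72 [440.768 142.   ] [ 0.7204 -0.3481  0.01  ]
tile 0.67 [372.224 198.   ] [ 0.5631 -0.1457  0.01  ]
tile_home 0.62 [377.472 186.32 ] [ 0.5961 -0.1616  0.01  ]
lever_pivot 0.84 [328.896 167.4  ] [ 0.6477 -0.0237  0.048 ]
lever_pivot 0.43 [366.592 192.   ] [ 0.5773 -0.126   0.048 ]
lever_grip 0.62 [320.384 200.2  ] [0.5574 0.0017 0.048 ]
pad 0.4
[... 818 characters left out ...]
4 184.   ] [ 0.5939 -0.3206  0.    ]
tile 0.96 [340.48 200.  ] [ 0.5701 -0.1653  0.01  ]
tile 0.67 [388.48 235.32] [ 0.3168 -0.1006  0.01  ]
tile 0.54 [344.384 169.68 ] [ 0.6997 -0.3546  0.01  ]
tile_home 0.88 [337.728 196.8  ] [ 0.5913 -0.1758  0.01  ]
lever_pivot 0.86 [300.608 196.32 ] [ 0.6541 -0.0422  0.048 ]
lever_grip 0.55 [311.104 211.52 ] [0.563  0.0059 0.048 ]
flux_jar 0.55 [306.88 181.8 ] [ 0.759  -0.1942  0.    ]
dark_bottle 0.53 [361.408 185.88 ] [ 0.5824 -0.3117  0.    ]
dish 0.7 [274.112 193.52 ] [ 0.7927 -0.0475  0.    ]
graver 0.7 [222.592 282.8  ] [0.5558 0.4077 0.    ]
spool 0.75 [298.304 307.12 ] [0.323  0.3341 0.    ]
spool 0.16 [304.192 182.48 ] [ 0.7633 -0.1833  0.    ]
```

Run:
```python
from h import *
f=grab_frame('top')
c=f['color'][90:310,240:510];im=cv2.resize(c,None,fx=2.9,fy=2.7,interpolation=cv2.INTER_CUBIC)
save('crop1',im[:600])
```

```text
(no output)
```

View pics/crop1.png

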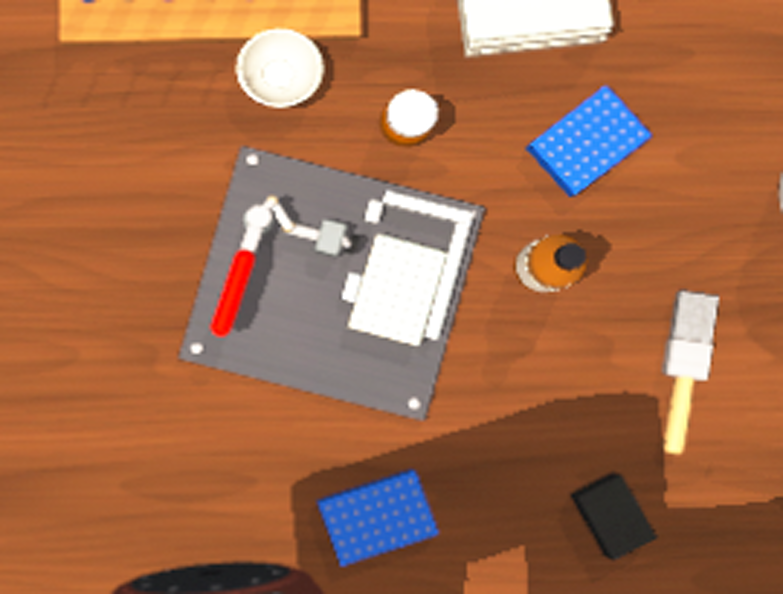

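The pictures hold three tile-shaped things: one white in the fixture at px (372,198), and two blue at (368,278) and (441,142). The white one lying in the channel is the one meant, and this enlarged crop confirms it. The lever's red grip is on the left and points towards the robot. The plate corners in the crop are at (242,147), (485,207), (427,418) and (180,358).

```bash
cat > fit.py <<'E'
from h import *
from scipy.optimize import least_squares
np.set_printoptions(precision=4,suppress=True)
def rot(a):return np.array([[np.cos(a),-np.sin(a)],[np.sin(a),np.cos(a)]])
def rect(f,mask,z,o=None):
    c=max(cv2.findContours(mask.astype(np.uint8),cv2.RETR_EXTERNAL,cv2.CHAIN_APPROX_NONE)[0],key=cv2.contourArea)
    P=at_z(f,c.reshape(-1,2),z,o)[:,:2]
    return cv2.minAreaRect((P*1000).astype(np.float32))
E
python3 - <<'E'
from fit import *
f=grab_frame('top')
px=np.array([[242,147],[485,207],[427,418],[180,358]])/[2.9,2.7]+[240,90]
W=at_z(f,px,.01)[:,:2];F=np.array([[105,160],[105,-90],[-130,-90],[-130,160]])/1e3
s=least_squares(lambda v:(F@rot(v[2]).T+v[:2]-W).ravel(),[.58,-.12,-.3]);print(s.x,s.fun*1e3)
x=s.x
def inF(p):return (np.asarray(p)[:2]-x[:2])@rot(x[2])
for r in silhouettes('fixture','top')[:1]:print('fix',rect(f,r['mask'],.01))
for r in silhouettes('tile','top'):
    q=rect(f,r['mask'],.032);print(round(r['p'],2),q,inF(np.array(q[0])/1e3))
hsv=cv2.cvtColor(f['color'],cv2.COLOR_RGB2HSV)
m=((hsv[...,0]<6)|(hsv[...,0]>175))&(hsv[...,1]>200)&(hsv[...,2]>120);m[:160]=0;m[230:]=0;m[:,:300]=0;m[:,340:]=0
q=rect(f,m,.05);print('lever',q,inF(np.array(q[0])/1e3))
for n in [(.6477,-.0237),(.5961,-.1616),(.5913,-.1758),(.585,-.30),(.748,-.18)]:print(n,inF(n))
E
```

```text
[ 0.5766 -0.1341 -0.2816] [ 1.9531  0.5728  1.7092 -1.1246 -2.4435  0.2357 -1.2189  0.3162]
fix ((574.8489990234375, -93.07965087890625), (254.5198516845703, 241.39918518066406), 73.0827407836914)
0.98 ((331.1325988769531, -128.9422149658203), (70.92922973632812, 101.17303466796875), 18.567638397216797) [-0.2373 -0.0632]
0.96 ((564.1571655273438, -154.2377471923828), (73.0835952758789, 104.58035278320312), 73.589599609375) [-0.0064 -0.0228]
0.73 ((715.994140625, -345.78472900390625), (71.37551879882812, 105.39273071289062), 40.379878997802734) [ 0.1927 -0.1646]
0.18 ((802.6028442382812, -45.347023010253906), (80.6141357421875, 78.98094177246094), 44.096492767333984) [0.1924 0.1481]
lever ((563.13720703125, 2.9920082092285156), (17.852672576904297, 87.84681701660156), 71.18389129638672) [-0.0511  0.128 ]
(0.6477, -0.0237) [0.0376 0.1258]
(0.5961, -0.1616) [ 0.0263 -0.021 ]
(0.5913, -0.1758) [ 0.0257 -0.036 ]
(0.585, -0.3) [ 0.0541 -0.157 ]
(0.748, -0.18) [0.1774 0.0035]
```

>>> carry_out(
  deltas=[
    [0, 0, 0, 0, 0, 0, 0],
    [0, 0, 0, 0, 0, 0, 0],
    [0, 0, 0, 0, 0, 0, 0],
    [0, 0, 0, 0, 0, 0, 0],
    [0, 0, 0, 0, 0, 0, 0],
    [0, 0, 0, 0, 0, 0, 0],
    [0, 0, 0, 0, 0, 0, 0],
    [0, 0, 0, 0, 0, 0, 0],
  ],
)

```text
clock: 2.4
ee_pos: [0.1686, -0.5759, 0.2424]
tool_rot: [3.11, 0.446, -0.0]
ft_force: [0.7, 0.6, -0.6]
finger_gap: -0.0001
gripper_force: 0.0
```

>>> carry_out(
  deltas=[
    [0.14, -0.113, 0, 0, 0, 0, 0],
    [0.14, -0.113, 0, 0, 0, 0, 0],
    [0.14, -0.113, 0, 0, 0, 0, 0],
    [0.14, -0.113, 0, 0, 0, 0, 0],
    [0.14, -0.113, 0, 0, 0, 0, 0],
    [0.14, -0.113, 0, 0, 0, 0, 0],
    [0.14, -0.113, 0, 0, 0, 0, 0],
    [0.14, -0.113, 0, 0, 0, 0, 0],
  ],
)

```text
clock: 3.2
ee_pos: [0.3745, -0.2787, 0.2425]
tool_rot: [3.109, 0.445, 0.001]
ft_force: [1.5, 1.4, 0.4]
finger_gap: 0.0
gripper_force: 0.0
```

>>> carry_out(
  deltas=[
    [0.14, -0.113, 0, 0, 0, 0, 0],
    [0.14, -0.113, 0, 0, 0, 0, 0],
    [0.14, -0.113, 0, 0, 0, 0, 0],
    [0.14, -0.113, 0, 0, 0, 0, 0],
    [0, 0, 0, 0, 0, -0.09, 0],
    [0, 0, 0, 0, 0, -0.09, 0],
    [0, 0, 0, 0, 0, -0.09, 0],
    [0, 0, 0, 0, 0, -0.09, 0],
  ],
)

```text
clock: 4.0
ee_pos: [0.4765, -0.1323, 0.2423]
tool_rot: [2.858, 1.305, 0.0]
ft_force: [0.7, 0.1, 0.1]
finger_gap: 0.0
gripper_force: 0.0
```

>>> carry_out(
  deltas=[
    [0, 0, 0, 0, 0, -0.09, 0],
    [0, 0, 0, 0, 0, -0.09, 0],
    [0, 0, 0, 0, 0, -0.09, 0],
    [0, 0, 0, 0, 0, -0.09, 0],
    [0, 0, 0, 0, 0, -0.09, 0],
    [0, 0, 0, 0, 0, -0.09, 0],
    [0, 0, 0, 0, 0, -0.09, 0],
    [0, 0, 0, 0, 0, -0.09, 0],
  ],
)

```text
clock: 4.8
ee_pos: [0.4764, -0.1325, 0.2424]
tool_rot: [1.714, 2.632, -0.0]
ft_force: [-0.5, 0.1, 0.0]
finger_gap: -0.0
gripper_force: 0.0
```

>>> carry_out(
  deltas=[
    [0, 0, 0.05, 0, 0, -0.09, 0],
    [0, 0, 0.05, 0, 0, -0.09, 0],
    [0, 0, 0.05, 0, 0, -0.09, 0],
    [0, 0, 0.05, 0, 0, -0.09, 0],
    [0, 0, 0, 0, 0, -0.09, 0],
    [0, 0, 0, 0, 0, -0.09, 0],
    [0, 0, 0, 0, 0, -0.016, 0],
    [0, 0, 0, 0, 0, 0, 0],
  ],
)

```text
clock: 5.6
ee_pos: [0.4765, -0.1325, 0.1924]
tool_rot: [0.453, 3.108, -0.0]
ft_force: [0.7, -0.4, 0.3]
finger_gap: 0.0001
gripper_force: 0.0
```

Run:
```python
from fit import *
o=get_obs();f=grab_frame('wrist')
print(o['clock'],o['ee_pos'],o['tool_rot'],o['joint_pos'],o['finger_gap'])
im=f['color'].copy()
x=[.5766,-.1341,-.288]
def w(p):return np.r_[np.array(p[:2])@rot(x[2]).T+x[:2],p[2]]
P=[(105,160,10),(105,-90,10),(-130,-90,10),(-130,160,10),(30,122,48),(-45,-65,28),(80,-65,28),(80,10,28),(-28,10,28),(0,10,28)]
for q in proj(f,[w(np.array(p)/1e3) for p in P],o):cv2.circle(im,tuple(int(v) for v in np.clip(q,-999,999)),3,(255,0,255),-1)
save('w1',im)
for n,z in [('tile',.01),('tile_home',.01),('lever_pivot',.048),('lever_grip',.048),('fixture',0)]:
    for r in pinpoint(n,'wrist')[:1]:
        uv=np.array(r['xy'])*[640,400];p=at_z(f,uv,z,o)[0];print(n,round(r['p'],2),p,(p[:2]-x[:2])@rot(x[2]))
```

```text
5.6 [ 0.4765 -0.1325  0.1924] [ 0.4534  3.1085 -0.0003] [-0.5364 -0.225  -0.3101  1.4853 -0.0001 -0.2467] 7.405397203786528e-05
tile 0.9 [ 0.5616 -0.1541  0.01  ] [-0.0087 -0.0234]
lever_pivot 0.64 [ 0.4575 -0.3935  0.048 ] [-0.0405 -0.2826]
lever_grip 0.68 [0.5584 0.0011 0.048 ] [-0.0558  0.1245]
fixture 0.62 [ 0.5765 -0.1347  0.    ] [ 0.     -0.0006]
```

View pics/w1.png

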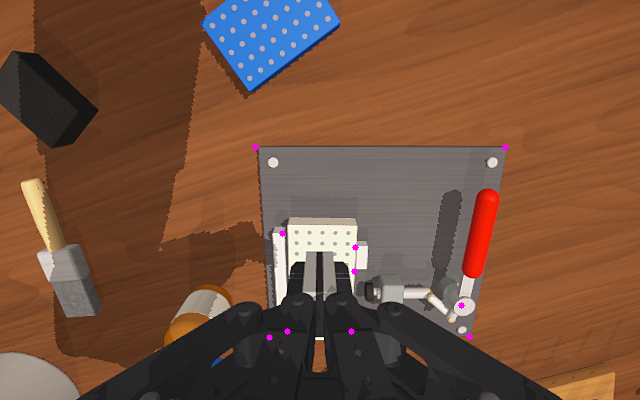

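The overlay matches the picture: the plate's near-left corner is at (505,148) and the pivot at (461,306). The white tile is in the channel at about (322,240), with the red lever at (480,233). I'll go down in front of the tile and push.

>>> carry_out(
  deltas=[
    [0, 0, 0.11, 0, 0, 0, 0],
    [0, 0, 0.11, 0, 0, 0, 0],
    [0, 0, 0.11, 0, 0, 0, 0],
    [0, 0, 0.11, 0, 0, 0, 0],
    [0, 0, 0.11, 0, 0, 0, 0],
    [0, 0, 0.06, 0, 0, 0, 0],
    [0, 0, 0.05, 0, 0, 0, 0],
    [0, 0, 0, 0, 0, 0, 0],
  ],
)

```text
clock: 6.7
ee_pos: [0.4758, -0.1322, 0.0262]
tool_rot: [-0.449, -3.108, -0.001]
ft_force: [-0.0, -0.2, 0.9]
finger_gap: 0.0001
gripper_force: 0.0
```

>>> carry_out(
  deltas=[
    [-0.04, 0, 0, 0, 0, 0, 0],
    [-0.04, 0, 0, 0, 0, 0, 0],
    [-0.03, 0, 0, 0, 0, 0, 0],
    [-0.02, 0, 0, 0, 0, 0, 0],
    [-0.02, 0, 0, 0, 0, 0, 0],
    [-0.02, 0, 0, 0, 0, 0, 0],
    [-0.02, 0, 0, 0, 0, 0, 0],
    [-0.02, 0, 0, 0, 0, 0, 0],
  ],
)

```text
clock: 7.5
ee_pos: [0.5265, -0.1473, 0.0276]
tool_rot: [-0.449, -3.108, -0.0]
ft_force: [-5.0, 1.2, 4.6]
finger_gap: -0.0002
gripper_force: 2.7
```

>>> carry_out(
  deltas=[
    [-0.01, 0, 0, 0, 0, 0, 0],
    [-0.01, 0, 0, 0, 0, 0, 0],
    [-0.01, 0, 0, 0, 0, 0, 0],
    [0, 0, 0, 0, 0, 0, 0],
    [0, 0, 0, 0, 0, 0, 0],
    [0, 0, 0, 0, 0, 0, 0],
    [0, 0, 0, 0, 0, 0, 0],
    [0, 0, 0, 0, 0, 0, 0],
  ],
)

```text
clock: 8.3
ee_pos: [0.5341, -0.1496, 0.0273]
tool_rot: [0.449, 3.109, -0.0]
ft_force: [-0.4, 0.6, 1.0]
finger_gap: -0.0001
gripper_force: 0.4
```

>>> carry_out(
  deltas=[
    [-0.008, 0, 0, 0, 0, 0, 0],
    [0, 0, 0, 0, 0, 0, 0],
    [-0.008, 0, 0, 0, 0, 0, 0],
    [0, 0, 0, 0, 0, 0, 0],
    [-0.004, 0, 0, 0, 0, 0, 0],
    [0, 0, 0, 0, 0, 0, 0],
    [0, 0, 0, 0, 0, 0, 0],
    [0, 0, 0, 0, 0, 0, 0],
  ],
)

```text
clock: 9.1
ee_pos: [0.5383, -0.1508, 0.0272]
tool_rot: [-0.449, -3.108, -0.0]
ft_force: [-6.2, 1.6, 3.3]
finger_gap: 0.0001
gripper_force: 3.0
```

>>> carry_out(
  deltas=[
    [-0.008, 0, 0, 0, 0, 0, 0],
    [0, 0, 0, 0, 0, 0, 0],
    [0, 0, 0, 0, 0, 0, 0],
    [0, 0, 0, 0, 0, 0, 0],
    [0, 0, 0, 0, 0, 0, 0],
    [0, 0, 0, 0, 0, 0, 0],
    [0, 0, 0, 0, 0, 0, 0],
    [0, 0, 0, 0, 0, 0, 0],
  ],
)

```text
clock: 9.9
ee_pos: [0.5384, -0.1507, 0.0271]
tool_rot: [-0.449, -3.104, -0.001]
ft_force: [-16.0, 4.2, 13.0]
finger_gap: 0.0001
gripper_force: 8.4
```

>>> carry_out(
  deltas=[
    [0.06, 0, 0, 0, 0, 0, 0],
    [0.06, 0, 0, 0, 0, 0, 0],
    [0, 0, -0.12, 0, 0, 0, 0],
    [0, 0, -0.12, 0, 0, 0, 0],
    [0, 0, -0.12, 0, 0, 0, 0],
    [-0.01, 0.154, 0, 0, 0, 0, 0],
    [-0.01, 0.154, 0, 0, 0, 0, 0],
    [-0.01, 0.154, 0, 0, 0, 0, 0],
  ],
)

```text
clock: 10.7
ee_pos: [0.553, -0.0335, 0.1178]
tool_rot: [0.45, 3.107, -0.0]
ft_force: [0.5, -1.0, 0.2]
finger_gap: -0.0001
gripper_force: 0.0
```

>>> carry_out(
  deltas=[
    [0, 0, 0, 0, 0, -0.09, 0],
    [0, 0, 0, 0, 0, -0.09, 0],
    [0, 0, 0, 0, 0, -0.09, 0],
    [0, 0, 0, 0, 0, -0.09, 0],
    [0, 0, 0, 0, 0, -0.09, 0],
    [0, 0, 0, 0, 0, -0.09, 0],
    [0, 0, 0, 0, 0, -0.09, 0],
    [0, 0, 0, 0, 0, -0.09, 0],
  ],
)

```text
clock: 11.5
ee_pos: [0.5524, -0.0345, 0.1174]
tool_rot: [-1.295, 2.861, -0.001]
ft_force: [-0.2, 0.3, 0.1]
finger_gap: -0.0
gripper_force: 0.0
```

>>> carry_out(
  deltas=[
    [0, 0, 0, 0, 0, -0.09, 0],
    [0, 0, 0, 0, 0, -0.09, 0],
    [0, 0, 0, 0, 0, -0.09, 0],
    [0, 0, 0, 0, 0, -0.01, 0],
    [0, 0, 0, 0, 0, 0, 0],
    [0, 0, 0, 0, 0, 0, 0],
    [0, 0, 0, 0, 0, 0, 0],
    [0, 0, 0, 0, 0, 0, 0],
  ],
)

```text
clock: 12.3
ee_pos: [0.5519, -0.0344, 0.1173]
tool_rot: [-1.879, 2.517, -0.0]
ft_force: [0.4, -0.3, 0.7]
finger_gap: 0.0
gripper_force: 0.0
```

Run:
```python
from fit import *
x=np.array([.5766,-.1341,-.288])
inF=lambda p:(np.asarray(p)[:2]-x[:2])@rot(x[2])
o=get_obs();f=grab_frame('top');print(o['clock'],o['ee_pos'],inF(o['ee_pos']),o['tool_rot'],o['joint_pos'])
for r in silhouettes('tile','top'):
    q=rect(f,r['mask'],.032);print(round(r['p'],2),q,inF(np.array(q[0])/1e3))
save('t2',cv2.resize(f['color'][130:270,280:460],None,fx=4,fy=4))
o=get_obs();f=grab_frame('wrist');save('w2',f['color'])
```

```text
12.3 [ 0.5519 -0.0344  0.1173] [-0.0521  0.0886] [-1.8795  2.5173 -0.0002] [-0.2987 -0.0246 -0.2617  1.3336 -0.0001 -1.5814]
0.97 ((331.1560974121094, -128.57989501953125), (69.76676940917969, 98.0899429321289), 18.050952911376953) [-0.2369 -0.0644]
0.86 ((591.7759399414062, -180.7412109375), (34.42127227783203, 101.95285034179688), 73.46735382080078) [ 0.0278 -0.0404]
0.64 ((716.1742553710938, -347.35540771484375), (72.88925170898438, 112.3413314819336), 39.58030319213867) [ 0.1944 -0.1648]
```

View pics/t2.png

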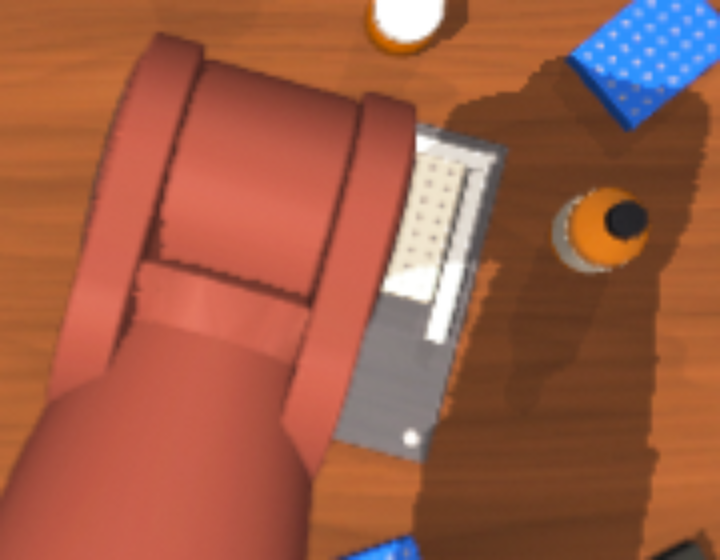

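View pics/w2.png

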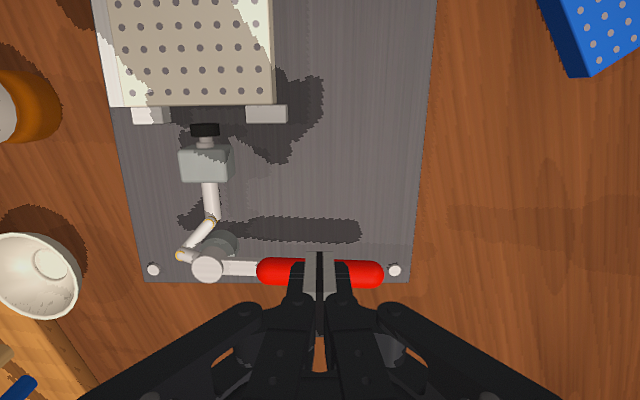

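The top view shows the tile home against the stop, fitted at x ≈ 28 mm in the fixture frame. In the wrist view the lever grip is at (320,270), with the bystanders well clear. I'll go down on the fence side of the lever next.

>>> carry_out(
  deltas=[
    [0, 0, 0.083, 0, 0, 0, 0],
    [0, 0, 0.083, 0, 0, 0, 0],
    [0, 0, 0.083, 0, 0, 0, 0],
    [0, 0, 0.083, 0, 0, 0, 0],
    [0, 0, 0, 0, 0, 0, 0],
    [-0.025, 0, 0, 0, 0, 0, 0],
    [-0.025, 0, 0, 0, 0, 0, 0],
    [0, 0, 0, 0, 0, 0, 0],
  ],
)

```text
clock: 13.25
ee_pos: [0.5565, -0.0217, 0.0357]
tool_rot: [-1.881, 2.514, -0.003]
ft_force: [-0.1, -0.4, -0.1]
finger_gap: -0.0003
gripper_force: 0.0
```

>>> carry_out(
  deltas=[
    [-0.04, 0.008, 0, 0, 0, 0.0764, 0],
    [-0.04, 0.008, 0, 0, 0, 0.0764, 0],
    [-0.04, 0.008, 0, 0, 0, 0.0764, 0],
    [-0.04, 0.008, 0, 0, 0, 0.0764, 0],
    [0, 0, 0, 0, 0, 0, 0],
    [0, 0, 0, 0, 0, 0, 0],
    [0, 0, 0, 0, 0, 0, 0],
    [0, 0, 0, 0, 0, 0, 0],
  ],
)

```text
clock: 14.05
ee_pos: [0.5661, 0.0162, 0.0345]
tool_rot: [-1.231, 2.89, -0.0]
ft_force: [-1.2, -1.0, 1.5]
finger_gap: -0.0001
gripper_force: 0.9
```

>>> carry_out(
  deltas=[
    [-0.04, 0.008, 0, 0, 0, 0.0764, 0],
    [-0.04, 0.008, 0, 0, 0, 0.0764, 0],
    [-0.04, 0.008, 0, 0, 0, 0.0764, 0],
    [-0.04, 0.008, 0, 0, 0, 0.0764, 0],
    [-0.04, 0.008, 0, 0, 0, 0.0764, 0],
    [-0.04, 0.008, 0, 0, 0, 0.0764, 0],
    [-0.04, 0.008, 0, 0, 0, 0.0764, 0],
    [-0.03, 0.006, 0, 0, 0, 0.06, 0],
  ],
)

```text
clock: 14.85
ee_pos: [0.6296, 0.0595, 0.0341]
tool_rot: [0.21, 3.135, 0.001]
ft_force: [-0.0, 0.8, -0.5]
finger_gap: -0.0
gripper_force: 0.0
```

Run:
```python
from fit import *
x=np.array([.5766,-.1341,-.288])
inF=lambda p:(np.asarray(p)[:2]-x[:2])@rot(x[2])
o=get_obs();print(o['clock'],inF(o['ee_pos']),o['ee_pos'],o['ft_force'],o['joint_pos'])
f=grab_frame('side');save('s3',cv2.resize(f['color'][150:260,240:400],None,fx=5,fy=5,interpolation=cv2.INTER_CUBIC))
```

```text
14.85 [-0.0042  0.2007] [0.6296 0.0595 0.0341] [-0.0034  0.8153 -0.4516] [-0.1123  0.2678 -0.1015  1.2015  0.0005  0.0217]
```

View pics/s3.png

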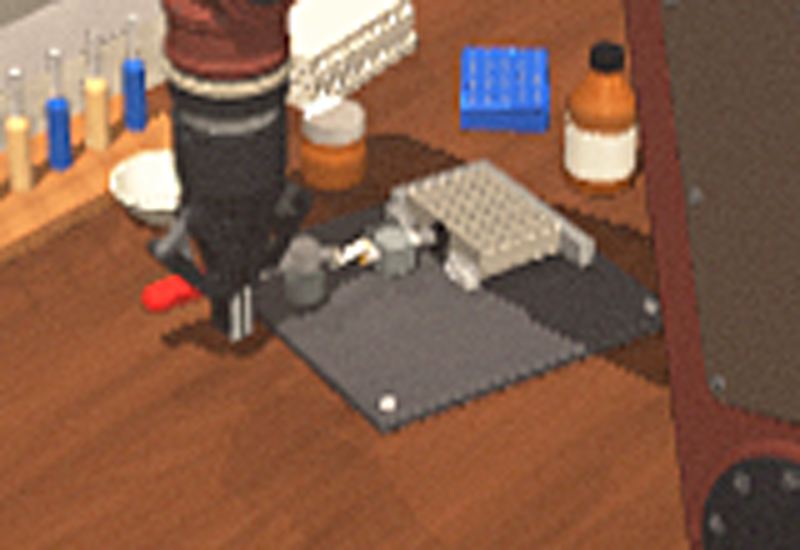

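The side crop shows the lever grip at about (170,292), beyond the finger and at right angles to the channel, and the wrist force is zero, so it has snapped. The pad (435,237) is against the tile. I'll back off and check.

>>> carry_out(
  deltas=[
    [0.08, 0, 0, 0, 0, 0, 0],
    [0.08, 0, 0, 0, 0, 0, 0],
    [0, 0, -0.15, 0, 0, 0, 0],
    [0, 0, -0.15, 0, 0, 0, 0],
    [0, 0, -0.15, 0, 0, 0, 0],
    [0, 0, -0.15, 0, 0, 0, 0],
    [0.1, 0.16, 0, 0, 0, 0, 0],
    [0.1, 0.16, 0, 0, 0, 0, 0],
  ],
)

```text
clock: 15.7
ee_pos: [0.5509, 0.1504, 0.1858]
tool_rot: [0.204, 3.132, 0.001]
ft_force: [0.9, 0.3, -0.6]
finger_gap: -0.0
gripper_force: 0.0
```

>>> carry_out(
  deltas=[
    [0.1, 0.16, 0, 0, 0, 0, 0],
    [0.1, 0.16, 0, 0, 0, 0, 0],
    [0, 0.18, 0, 0, 0, 0, 0],
    [0, 0, 0, 0, 0, 0, 0],
    [0, 0, 0, 0, 0, 0, 0],
    [0, 0, 0, 0, 0, 0, 0],
    [0, 0, 0, 0, 0, 0, 0],
    [0, 0, 0, 0, 0, 0, 0],
  ],
)

```text
clock: 16.5
ee_pos: [0.5174, 0.2798, 0.1844]
tool_rot: [0.207, 3.135, -0.0]
ft_force: [-0.0, 0.1, 0.4]
finger_gap: 0.0002
gripper_force: 0.0
```

Run:
```python
from fit import *
x=np.array([.5766,-.1341,-.288])
inF=lambda p:(np.asarray(p)[:2]-x[:2])@rot(x[2])
o=get_obs();print(o['clock'],o['ee_pos'])
f=grab_frame('top');save('t4',cv2.resize(f['color'][90:290,240:480],None,fx=3,fy=3,interpolation=cv2.INTER_CUBIC)) 
for r in silhouettes('tile','top'):
    q=rect(f,r['mask'],.032);print(round(r['p'],2),q,inF(np.array(q[0])/1e3))
for r in pinpoint('lever_grip','top')[:1]:
    p=inF(at_z(f,np.array(r['xy'])*[640,400],.048)[0]);print(r['p'],p,np.arctan2(p[1]-.122,.03-p[0]))
hsv=cv2.cvtColor(f['color'],cv2.COLOR_RGB2HSV)
m=((hsv[...,0]<6)|(hsv[...,0]>175))&(hsv[...,1]>200)&(hsv[...,2]>120);m[:120]=0;m[230:]=0;m[:,:260]=0;m[:,345:]=0
q=rect(f,m,.05);p=inF(np.array(q[0])/1e3);print('lever',q,p,np.arctan2(p[1]-.122,.03-p[0]))
```

```text
16.5 [0.5174 0.2798 0.1844]
0.93 ((332.1766357421875, -129.62879943847656), (69.16797637939453, 97.6107177734375), 18.380033493041992) [-0.2356 -0.0651]
0.86 ((715.4804077148438, -346.28668212890625), (69.45390319824219, 104.20626068115234), 39.24545669555664) [ 0.1934 -0.164 ]
0.65 ((596.4849243164062, -166.62188720703125), (72.13701629638672, 102.45552062988281), 73.47261810302734) [ 0.0283 -0.0255]
0.62 ((327.1211242675781, -356.4510498046875), (81.90576171875, 56.46115493774414), 25.14116668701172) [-0.176  -0.2841]
0.43 ((332.7816467285156, 331.5018005371094), (41.496917724609375, 47.503456115722656), 43.7685661315918) [-0.366   0.3772]
0.55 [0.0322 0.2068] 1.5964666514570256
lever ((662.5853271484375, 56.19032669067383), (88.54785919189453, 20.884048461914062), 74.58292388916016) [0.0284 0.2069] 1.5518860073122427
```

View pics/t4.png

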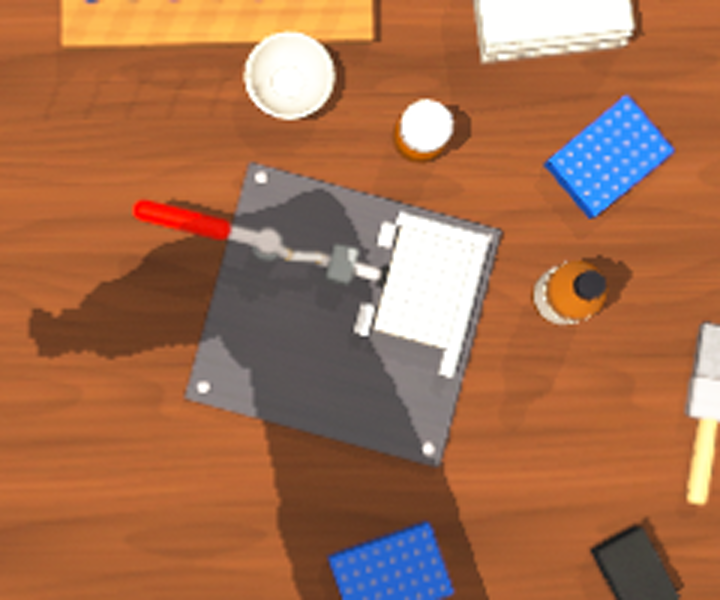

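The picture shows the tile's right edge flush with the fence at (465,300) and its back against the stop at (450,225). The lever is at 1.55 rad with its grip at (185,220), the plunger at (370,272) is on the tile, the bystanders are in place and the arm is clear.

```bash
python3 -c "
from plant import *
print(close_job())"
```

```text
the job is handed in; nothing more can be done
None
```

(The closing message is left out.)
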